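# Put the tile samples back in their latched case and square the stack

### The job

Pack the tile samples back into their case: lift the lever of the front draw latch past centre so that its hook drops free of the lid, open the lid, and lay every loose sample from the shelf flat on the stack that is already in the case. Tap the whole untidy stack, old samples and new, until all its edges line up, then shut the lid and leave the latch undone, because the price list still has to go in. Leave the other things on the shelf where they are.

Things in the scene. Friction and masses are not known exactly. Their poses are not given: they have to be found in the camera images.
- case: black tile sample case with aluminium edges, fixed to the shelf, 157 (x) x 224 (y) x 69 mm shut. Origin: centre of underside; x from latch side (front) to hinge side. Lower part 52 mm high, walls and floor 6 mm. The open inside reaches from x -72.5 to 72.5 and y -106 to 106 mm, floor at z 6, rim at z 52 mm. A low carry handle sticks out 23 mm at the +y end
- case_floor (a point): middle of the case's inner floor (case x 0, y 0, z 6 mm)
- lid (a joint): lid angle, rad: 0 shut, 1.92 fully open against its stop, leaning back past vertical; hinge line along case y. Unlatched, the 0.35 kg lid swings with slight friction: let go, it falls shut below about 1.25 and falls back open above about 1.7. It cannot be lifted while the hook holds the keeper
- lid_hinge (a point): middle of the lid's hinge line, at case x +78.5, y 0, z 52 mm
- lid_tab (a point): centre of the orange lift tab on the lid's front edge: 26 mm long, 32 mm wide (case y), 8 mm thick, sticking out level from the front when shut, at case y +70 mm, z 62 mm, centre 170 mm before and 10 mm above the hinge line. It can be pinched across its width from above and turns between the fingers as the lid swings
- latch_lever (a joint): angle of the steel latch lever on the case's front, rad: 0 locked (hanging down), growing as its lower end is lifted out and up, to 2.5 (pointing up and out). A sprung over-centre pull, some 5 to 8 N at the blade, snaps it back below 0.35 rad; beyond, the loop goes slack. The hook comes free at about 1.6 to 1.9; let go then, the lever sinks to about 0.7, the hook stays off
- lever_pivot (a point): pivot axis of the lever (along case y): 16 mm in front of the case's front face, z 48 mm
- lever_blade (a point): middle of the lever's blade: 38 mm wide (case y), 24 mm high, 5 mm thick, its middle 24 mm below the pivot when locked and 1.5 mm further out; below it a short lip flares outward, its tip at z 4 mm. It can be pinched across its width from straight above (a tool centre 26 mm over the shelf keeps the gripper clear of the lid); ears, cheeks and wire loop lie within 17 mm either side of its middle
- hook_bar (a point): middle of the cross bar (5 mm thick, 23 mm long) ending the latch's yellow-plated wire loop: the hook. Locked, it presses on the keeper's ledge behind a 4 mm lip. The loop is 29 mm long, pivots on the lever 12 mm from the lever's pivot and, once slack, folds outward away from the lid by itself
- keeper (a point): where the hook bar sits on the lid's keeper when locked; moves with the lid (case z 66 mm when shut)
- sample_1: tile sample, terracotta red, 100 (x) x 64 (y) x 8 mm (z), 110 g; origin: centre of its underside. Lies flat at the bottom of the stack in the case at the start, long side roughly along the case's x
- sample_2: tile sample, white-grey marble, same size; lies askew on sample_1 in the case at the start
- sample_3: tile sample, blue, same size; loose flat on the shelf, or absent
- sample_4: tile sample, grey concrete, same size; loose flat on the shelf, or absent
- sample_5: tile sample, green, same size; loose flat on the shelf, or absent
- charger: silver laptop charger brick, 96 x 62 x 28 mm, to be left alone; origin: centre of underside
- tablet_stand: aluminium tablet stand folded flat, 170 x 120 x 14 mm, to be left alone; origin: centre of underside
- tracker: white tracker disc, 40 mm across, 10 mm thick, to be left alone; origin: centre of underside
- ring_cone: white ceramic ring cone, 60 mm across, 88 mm high, to be left alone; origin: centre of underside
- rub_bottle: amber bottle of hand rub, 48 mm across, 110 mm high, to be left alone; origin: centre of underside
- key_bowl: blue ceramic key bowl, 130 mm across, 45 mm high, to be left alone; origin: centre of underside

How it is judged:
By the outcome, as a careful person would: the job done as asked, in the order asked, and still so for the second after the job is handed in, with the robot touching nothing.
Of sample_3, sample_4, sample_5 only 1 to 3 are there at a start; the rules pass over those that are not, and their reading is None.
At some moment in a run one of sample_3, sample_4, sample_5 may be knocked a few centimetres aside while the robot is not near it.
Once in a run the grip may slacken for a moment while it holds something.
It also fails if it takes over 210 s, if anything falls off the work surface, if the arm or the gripper's body presses on something with over 40 N, if the wrist force passes 120 N, or if a joint passes its speed limit or range.

### The arm

A 6-joint arm with a two-finger parallel gripper is mounted at the origin on the work surface. World frame = base frame: x ahead of the robot, y to its left, z up, the work surface at z = 0. Lengths are in m, angles in rad, forces in N, time in s.
With the tool pointing down it reaches from about 0.35 to 0.775 m from the base axis. Payload 7.3 kg.
Tool frame: the origin (TCP) lies between the finger pads, 19 mm behind the fingertips; this is the grasp point; z points along the fingers, y is the line along which they close (so a half turn about z gives the same grasp; the last joint's range is limited). The gripper opens to 92 mm and grips with 3 to 60 N. Pads are 19 mm wide; open, the fingers measure 130 mm over their backs; the gripper's body (75 mm by 190 mm) begins 47 mm behind the grasp point.
Start: joints at [1.204, 0.342, 1.524, -0, 1.275, -0.146], TCP at [0.115, 0.512, 0.246] pointing down, gripper open.
Joint ranges: [-2.53, 2.53], [-0.77, 2.02], [0.04, 2.7], [-1, 4.14], [0.28, 2.66], [-3.11, 3.11]. Speed limits (rad/s): [2.57, 2.57, 3.14, 3.14, 3.14, 3.14].

### API

Orientations are given as a unit quaternion [x, y, z, w].
In Python, from rig import r gives the robot as it stands. Calls block until the motion is done:
- r.move_pose(position, orientation): joint-space move of the TCP to a pose.
- r.move_straight(position, max_speed=0.15, frame=None): straight line of the TCP; frame=None keeps the orientation; max_speed is the mean speed in m/s.
- r.goto_joints(angles): joint-space move.
- r.command_gripper(opening): finger opening in m; the grip force is fixed at half the most; returns when the fingers have stopped.
- r.hold(seconds).
- r.solve_ik(position, orientation): joint angles nearest the present ones, or None.
- r.observe(): the state.
- r.snapshot(name): name is "side" or "top" or "wrist"; returns a dict with "pixels" (384x512x3 uint8, red, green, blue), "camera_matrix" (3x3 intrinsics, pixels), "rvec" (rotation vector, rad) and "tvec" (3), from world to camera coordinates, as OpenCV has them. Camera axes: x right, y down, z forward; pixel columns grow to the right and rows downward; lengths in m; the calibration is good to about 2 mm. A picture is of the moment at which its call begins. There is no depth.
A pose or a line that the arm cannot do raises r.PlanningError and nothing moves.
- r.job_done(): hands the job in; it is judged then, once.
The state is a dict: "time_s": time; "qpos": joint angles; "joint_velocities": joint speeds; "effort": joint torques, N m; "position": TCP position; "tcp_rot": TCP orientation; "wrist_force": force on the tool from outside, world axes, zero at the start; "torque": the same for the moment, N m; "grip_width": finger opening in m; "gripper_force": force on a finger pad.
Only numpy, scipy, OpenCV 4.12 (cv2) and the standard library are available. Lean on these libraries where they do the work, as an engineer would, in place of code of your own. Each camera call takes 0.05 s, during which the arm holds its last target. There are 200 camera calls.

## Working session

There is one attempt and no reset: what is moved stays moved. The work goes in short steps, each a Python script; the robot and the scene stay as the last script left them, time stands still between calls to the robot, and variables do not carry over. Pictures are saved under pics/ and viewed, at most 14 in all, crops included, and the job is handed in when it is done.

```bash
ls; mkdir -p pics
python3 - <<'E'
from rig import r
import cv2,numpy as np
a=r.snapshot("top");b=r.snapshot("side")
for n,s in(("top0",a),("side0",b)):
    cv2.imwrite(f"pics/{n}.png",cv2.resize(s["pixels"][:,:,::-1],(800,600),interpolation=cv2.INTER_CUBIC))
    R=cv2.Rodrigues(s["rvec"])[0];print(n,s["camera_matrix"][0,0],(-R.T@np.ravel(s["tvec"])).round(3),R.round(2).tolist())
print(r.observe())
E
```

```text
pics
top0 484.4385397187477 [ 0.398 -0.     1.505] [[-0.01, -1.0, 0.01], [-1.0, 0.01, -0.08], [0.08, -0.02, -1.0]]
side0 485.6459873020374 [-0.135 -1.238  1.237] [[0.88, -0.47, -0.0], [-0.3, -0.57, -0.76], [0.36, 0.67, -0.65]]
{'time_s': 0.1, 'qpos': array([ 1.20399780e+00,  3.42651169e-01,  1.52494930e+00, -7.64394499e-06,
        1.27538993e+00, -1.45998838e-01]), 'joint_velocities': array([ 0.00092993, -0.00145154, -0.00267204, -0.00208311, -0.00210519,
        0.00108119]), 'effort': array([ 3.17856808e-03, -4.32001197e+01, -2.44694531e+01,  7.21402047e-02,
        5.26507571e-02, -5.20788490e-05]), 'position': array([0.11483406, 0.5119309 , 0.24490571]), 'tcp_rot': array([ 1.10174583e-01,  9.93912005e-01, -6.76952418e-04, -1.73696782e-04]), 'wrist_force': array([-0.44408972, -1.18845995, -0.24058991]), 'torque': array([ 0.00354184, -0.0118685 , -0.01560482]), 'gripper_force': 0.0, 'grip_width': 0.09162349392129435}
```

View pics/top0.png

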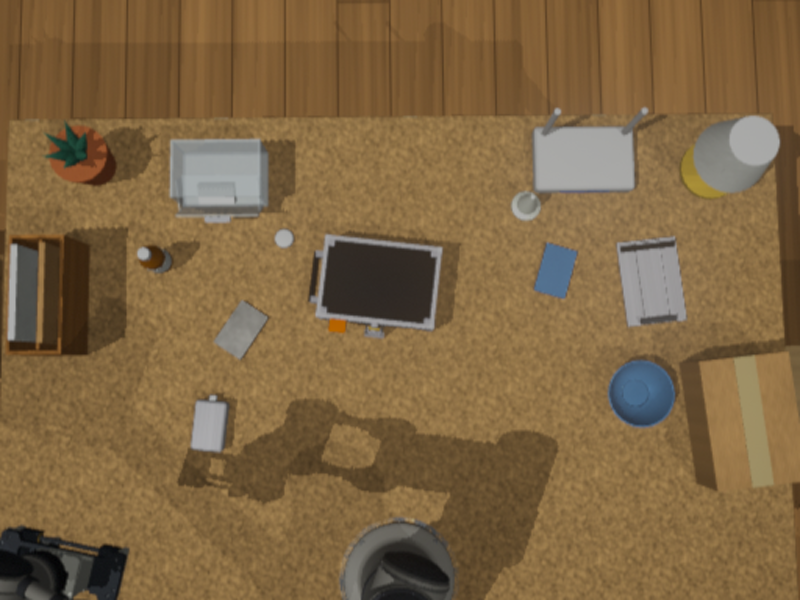

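View pics/side0.png

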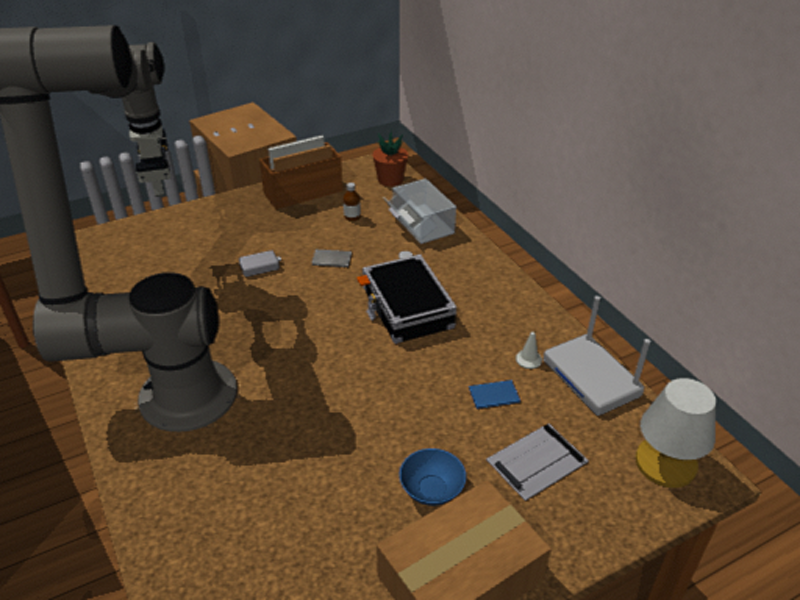

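The top view shows the case at about (380,282), its orange tab at (338,326) and the latch at (375,331). The blue sample is at (556,270), the concrete one at (241,330), and there is no green one. In the side view the case is at (408,295), blue at (495,394) and grey at (332,258).

```bash
cat > h.py <<'E'
from rig import r
import numpy as np, cv2
def down(psi): f=np.pi/2+psi/2; return [np.cos(f),np.sin(f),0,0]   # tool y at 90deg+psi
def ray(s,uv):
    K=s["camera_matrix"];R=cv2.Rodrigues(s["rvec"])[0]
    p=cv2.undistortPoints(np.float64([[uv]]),K,None)[0,0]
    return -R.T@np.ravel(s["tvec"]), R.T@np.r_[p,1]
def onz(s,uv,z): c,d=ray(s,uv); return c+d*(z-c[2])/d[2]
def tri(s1,u1,s2,u2):
    c1,d1=ray(s1,u1);c2,d2=ray(s2,u2)
    t=np.linalg.lstsq(np.c_[d1,-d2],c2-c1,rcond=None)[0]
    a,b=c1+d1*t[0],c2+d2*t[1]; return (a+b)/2,np.linalg.norm(a-b)
def proj(s,P): return cv2.projectPoints(np.float64(P).reshape(-1,3),s["rvec"],s["tvec"],s["camera_matrix"],None)[0].reshape(-1,2)
def save(s,n,crop=None,k=None):
    im=s["pixels"][:,:,::-1]
    if crop: u0,v0,u1,v1=crop; im=im[v0:v1,u0:u1]
    k=k or min(800/im.shape[1],600/im.shape[0]); cv2.imwrite(f"pics/{n}.png",cv2.resize(im,None,fx=k,fy=k,interpolation=cv2.INTER_CUBIC))
E
python3 - <<'E'
from h import *
t=r.snapshot("top");k=512/800
for n,p in dict(case=(380,282),tab=(338,326),latch=(375,331),blue=(556,270),grey=(241,330),tracker=(284,239),cone=(526,206),chg=(209,426)).items(): print(n,onz(t,np.array(p)*k,0.03).round(3))
s=[]
for i,p in enumerate([(0.44,0.06,0.36),(0.44,-0.06,0.36)]):
    r.move_pose(p,down(0)); w=r.snapshot("wrist"); s.append(w); save(w,f"w{i}")
    c,d=ray(w,(256,192)); print(c,d, w["camera_matrix"][0,0]); np.save(f"w{i}.npy",w,allow_pickle=True)
E
```

```text
case [0.574 0.029 0.03 ]
tab [0.489 0.112 0.03 ]
latch [0.478 0.04  0.03 ]
blue [ 0.594 -0.318  0.03 ]
grey [0.484 0.3   0.03 ]
tracker [0.662 0.217 0.03 ]
cone [ 0.723 -0.262  0.03 ]
chg [0.3   0.361 0.03 ]
[0.36335746 0.06109216 0.49809803] [ 2.92703460e-01  3.84439559e-04 -9.56232485e-01] 274.0547809706833
[ 0.36346025 -0.05942381  0.49809602] [ 2.92733101e-01  1.72464648e-04 -9.56223473e-01] 274.0547809706833
```

View pics/w0.png

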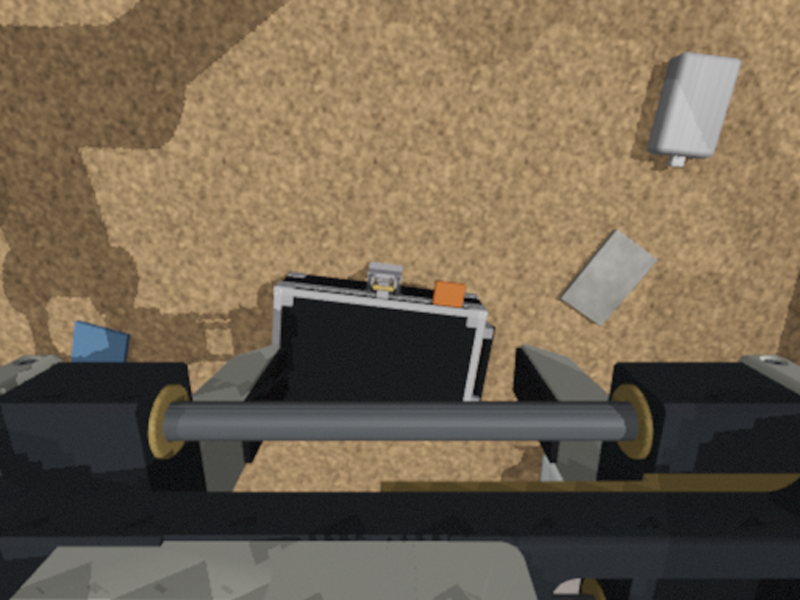

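View pics/w1.png

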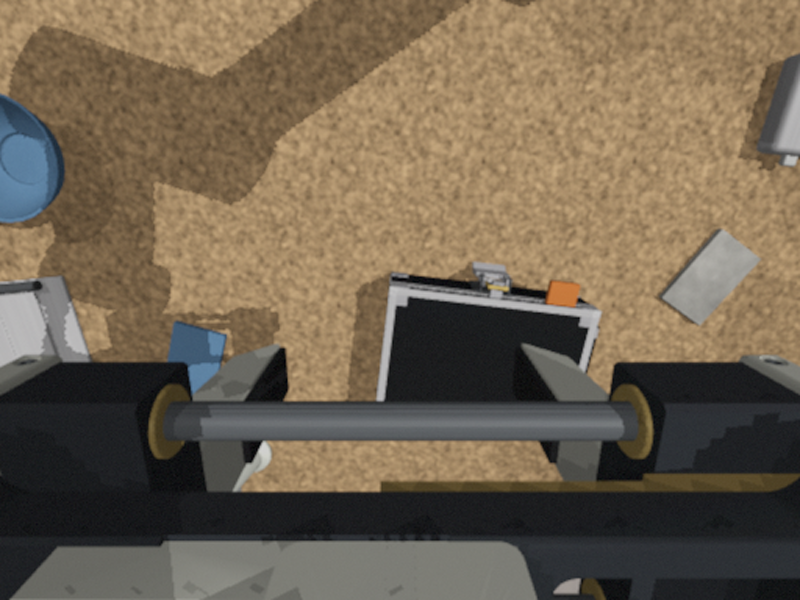

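In w0 the lid's front top corners are at (274,286) and (486,308), the orange tab at (449,293) and the latch at (384,272). In w1 the same points are at (390,288), (600,308), (563,292) and (490,270).

```bash
cat >> h.py <<'E'
def sat(s,name):
    hsv=cv2.cvtColor(s["pixels"],cv2.COLOR_RGB2HSV)
    lo,hi={"orange":((8,200,150),(16,255,255)),"blue":((100,110,60),(115,255,255)),"grey":((0,0,70),(180,50,190))}[name]
    return cv2.inRange(hsv,lo,hi)
def blob(s,name,near,rad):
    """minAreaRect of the colour blob near pixel `near`"""
    m=sat(s,name); z=np.zeros_like(m); cv2.circle(z,tuple(int(a) for a in near),int(rad),255,-1); m&=z
    m=cv2.morphologyEx(m,cv2.MORPH_OPEN,np.ones((3,3),np.uint8))
    c=max(cv2.findContours(m,cv2.RETR_EXTERNAL,cv2.CHAIN_APPROX_NONE)[0],key=cv2.contourArea)
    return c[:,0].astype(float),cv2.minAreaRect(c)
E
python3 - <<'E'
from h import *
k=512/800
w=[np.load(f"w{i}.npy",allow_pickle=True).item() for i in(0,1)]
t=r.snapshot("top"); sd=r.snapshot("side")
def T(n,a,b,k=k): p,e=tri(w[0],np.array(a)*k,w[1],np.array(b)*k);print(n,p.round(4),round(e,4));return p
A=T("cornR(-y)",(274,286),(390,288));B=T("cornL(+y)",(486,308),(600,308)); print(np.linalg.norm(B-A),np.degrees(np.arctan2(B[1]-A[1],B[0]-A[0])))
T("latchtop",(384,267),(490,265))
o=[blob(x,"orange",np.array(p)*k,25)[1] for x,p in zip(w+[t],[(449,293),(563,292),(338,326)])]
print([x[0] for x in o],[x[1] for x in o]); p,e=tri(w[0],o[0][0],w[1],o[1][0]);print("tab",p,e); p,e=tri(t,o[2][0],w[1],o[1][0]);print("tab",p,e); 
# lid top corners in top view at z .069
for p in[(327,236),(442,246),(434,328),(317,318)]: print(onz(t,np.array(p)*k,.069).round(4))
for n,p,ps in(("blue",(556,270),(495,394)),("grey",(241,330),(332,258))):
    c,a=blob(t,n,np.array(p)*k,30); cs,b=blob(sd,n,np.array(ps)*k,25)
    P=np.array([onz(t,q,.008) for q in cv2.boxPoints(a)])
    print(n,tri(t,a[0],sd,b[0]),P.mean(0).round(4),np.linalg.norm(np.diff(P[:3],axis=0),axis=1).round(4),np.degrees(np.arctan2(*(P[1]-P[0])[1::-1])).round(1),np.degrees(np.arctan2(*(P[2]-P[1])[1::-1])).round(1))
E
```

```text
cornR(-y) [ 0.4808 -0.0697  0.0687] 0.002
cornL(+y) [0.5042 0.1523 0.0672] 0.0004
0.22324609818630267 83.97778335047668
latchtop [0.4689 0.043  0.0215] 0.0021Traceback (most recent call last):
  File "<stdin>", line 8, in <module>
  File "h.py", line 26, in blob
    c=max(cv2.findContours(m,cv2.RETR_EXTERNAL,cv2.CHAIN_APPROX_NONE)[0],key=cv2.contourArea)
ValueError: max() iterable argument is empty
```

```bash
sed -i 's/((8,200,150),(16,255,255))/((5,215,140),(20,255,255))/' h.py
python3 - <<'E'
from h import *
k=512/800
w=[np.load(f"w{i}.npy",allow_pickle=True).item() for i in(0,1)]
t=r.snapshot("top"); sd=r.snapshot("side")
for s,p in((w[0],(449,293)),(t,(338,326)),(t,(556,270)),(t,(241,330)),(sd,(332,258)),(sd,(495,394))):
    u,v=(np.array(p)*k).astype(int); print(cv2.cvtColor(s["pixels"],cv2.COLOR_RGB2HSV)[v,u], cv2.cvtColor(s["pixels"],cv2.COLOR_RGB2HSV)[v+25,u+5])
for n,p,ps in(("blue",(556,270),(495,394)),("grey",(241,330),(332,258))):
    c,a=blob(t,n,np.array(p)*k,30); cs,b=blob(sd,n,np.array(ps)*k,25)
    P=np.array([onz(t,q,.008) for q in cv2.boxPoints(a)])
    print(n,tri(t,a[0],sd,b[0]),P.mean(0).round(4),np.linalg.norm(np.diff(P[:3],axis=0),axis=1).round(4),np.degrees(np.arctan2(*(P[1]-P[0])[1::-1])).round(1),np.degrees(np.arctan2(*(P[2]-P[1])[1::-1])).round(1))
for p in[(327,236),(442,246),(434,328),(317,318)]: print(onz(t,np.array(p)*k,.069).round(4))
o=[blob(x,"orange",np.array(p)*k,25)[1] for x,p in zip(w+[t],[(449,293),(563,292),(338,326)])]
print([x[0] for x in o],[x[1] for x in o]); p,e=tri(w[0],o[0][0],w[1],o[1][0]);print("tab",p,e); p,e=tri(t,o[2][0],w[1],o[1][0]);print("tab",p,e)
E
```

```text
[ 13 178 196] [75 18 29]
[ 17 255 185] [ 18 127 153]
[105 111 140] [ 17 127 139]
[ 23  14 145] [ 18 129 148]
[ 23  17 121] [ 16 150 133]
[106 158  66] [ 16 150  68]
blue (array([ 0.61282382, -0.31815583, -0.00674726]), np.float64(0.022442203796493195)) [ 0.621  -0.3202  0.008 ] [0.0659 0.0322] -49.3 -139.9
grey (array([0.48654899, 0.30708492, 0.00219359]), np.float64(0.0012773174244568438)) [0.4869 0.3056 0.008 ] [0.0985 0.0639] -33.5 -124.3
[0.6597 0.1288 0.069 ]
[ 0.6379 -0.0914  0.069 ]
[ 0.4806 -0.0735  0.069 ]
[0.5024 0.1485 0.069 ]Traceback (most recent call last):
  File "<stdin>", line 12, in <module>
  File "h.py", line 26, in blob
    c=max(cv2.findContours(m,cv2.RETR_EXTERNAL,cv2.CHAIN_APPROX_NONE)[0],key=cv2.contourArea)
ValueError: max() iterable argument is empty
```

```bash
sed -i 's/((5,215,140),(20,255,255))/((4,172,100),(19,255,255))/; s/((100,110,60)/((98,75,40)/' h.py
python3 - <<'E'
from h import *
k=512/800
w=[np.load(f"w{i}.npy",allow_pickle=True).item() for i in(0,1)]
t=r.snapshot("top"); sd=r.snapshot("side")
for n,p,ps in(("blue",(556,270),(495,394)),):
    c,a=blob(t,n,np.array(p)*k,30); cs,b=blob(sd,n,np.array(ps)*k,25)
    P=np.array([onz(t,q,.008) for q in cv2.boxPoints(a)])
    print(n,tri(t,a[0],sd,b[0]),P.mean(0).round(4),np.linalg.norm(np.diff(P[:3],axis=0),axis=1).round(4),np.degrees(np.arctan2(*(P[1]-P[0])[1::-1])).round(1),np.degrees(np.arctan2(*(P[2]-P[1])[1::-1])).round(1))
o=[blob(x,"orange",np.array(p)*k,18)[1] for x,p in zip(w+[t,sd],[(449,293),(563,292),(338,326),(363,281)])]
for x,s in zip(o,w+[t,sd]):print(x[0],x[1],onz(s,x[0],.066).round(4))
p,e=tri(w[0],o[0][0],w[1],o[1][0]);print("tab",p,e); p,e=tri(t,o[2][0],w[1],o[1][0]);print("tab",p,e)
E
```

```text
blue (array([ 0.59746651, -0.32151728,  0.00088837]), np.float64(0.001398293431226968)) [ 0.5973 -0.3204  0.008 ] [0.0959 0.0614] -16.7 -106.1
(286.8154296875, 187.9769287109375) (19.225383758544922, 14.63609790802002) [0.4887 0.1118 0.066 ]
(359.4878234863281, 187.60975646972656) (18.773361206054688, 14.5769624710083) [0.4884 0.1105 0.066 ]
(215.0, 208.5) (7.0, 10.0) [0.4874 0.1129 0.066 ]
(232.0, 179.0) (6.0, 6.0) [0.4838 0.105  0.066 ]
tab [0.4898988  0.11240422 0.06119884] 0.0002952846921762052
tab [0.48847461 0.11253679 0.06247082] 0.0022242878369236278
```

```bash
cat >> h.py <<'E'
C=np.array([0.571,0.032,0.]); PSI=np.radians(-5.8); Q=down(PSI)
def cw(x,y,z):  # case mm -> world m
    c,s=np.cos(PSI),np.sin(PSI); return C+np.array([c*x-s*y,s*x+c*y,z])/1000
def st(tag=""):
    o=r.observe();print(tag,round(o["time_s"],1),o["position"].round(4),"F",o["wrist_force"].round(1),"g",round(o["grip_width"],4),round(o["gripper_force"],1)); return o
E
python3 - <<'E'
from h import *
r.command_gripper(0.05)
r.move_pose(cw(-96,0,150),Q); st()
r.move_straight(cw(-96,0,60),0.15); st()
r.move_straight(cw(-96,0,26),0.05); st("down")
w=r.snapshot("wrist"); save(w,"latch_pre")
r.command_gripper(0.02); st("grip")
E
```

```text
4.9 [0.4764 0.0413 0.151 ] F [0.5 0.2 0.6] g 0.0498 0.0
 5.7 [0.4764 0.0414 0.061 ] F [ 0.4 -0.7  0.2] g 0.0504 0.0
down 6.5 [0.4756 0.0417 0.026 ] F [0.2 0.2 0.1] g 0.0504 0.0
grip 6.9 [0.4757 0.0429 0.0261] F [ 1.8  8.6 -1.2] g 0.0373 30.0
```

View pics/latch_pre.png

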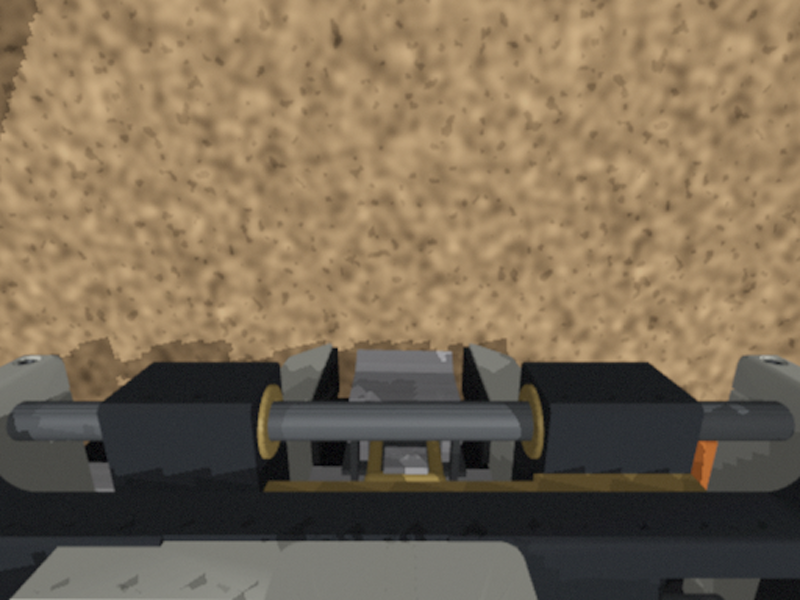

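The lever (400,390) sits between the fingers, slightly toward +y, and the gripper has closed on it at 37 mm. Next I swing it up.

```bash
sed -i 's/C=np.array(\[0.571,0.032,0.\])/C=np.array([0.571,0.0337,0.])/' h.py
python3 - <<'E'
from h import *
for th in np.arange(0.2,2.21,0.2):
    out=24*np.sin(th)+1.5*np.cos(th); z=48-24*np.cos(th)+1.5*np.sin(th)+2
    r.move_straight(cw(-78.5-16-out,0,z),0.05); st(f"{th:.1f}")
r.hold(0.3)
save(r.snapshot("side"),"lev_side",(190,140,310,230))
r.command_gripper(0.055); st()
r.move_straight(cw(-120,0,130),0.1); r.move_straight(cw(-150,0,250),0.25)
save(r.snapshot("wrist"),"lev_wrist",(130,130,400,290))
E
```

```text
0.2 7.2 [0.473  0.0435 0.027 ] F [ 8.2 -1.5 -8.5] g 0.0378 30.0
0.4 7.4 [0.4688 0.0439 0.0286] F [ 7.7 -0.6 -9.3] g 0.0375 30.0
0.6 7.7 [0.4644 0.0444 0.0311] F [ 7.3 -0.3 -9.2] g 0.0373 30.0
0.8 7.9 [0.4599 0.045  0.0343] F [ 5.4 -1.5 -8.2] g 0.0375 30.0
1.0 8.2 [0.456  0.0454 0.0381] F [ 2.8  0.5 -8.5] g 0.0375 30.0
1.2 8.4 [0.4528 0.0458 0.0425] F [-1.4  1.4 -8.2] g 0.0373 30.0
1.4 8.7 [0.4508 0.0461 0.0471] F [-5.5  2.5 -8.9] g 0.0369 30.0
1.6 8.9 [0.4499 0.0462 0.0517] F [-6.7  2.3 -7.8] g 0.0372 30.0
1.8 9.2 [0.4498 0.0462 0.0562] F [-9.6  2.6 -6.6] g 0.0373 30.0
2.0 9.4 [0.4505 0.0461 0.0603] F [-12.9   2.7  -6.7] g 0.0371 30.0
2.2 9.7 [0.4517 0.046  0.0639] F [-15.5   4.5  -6.6] g 0.0371 30.0
 10.6 [0.459  0.045  0.0657] F [-0.7  0.   0. ] g 0.0546 0.0
```

View pics/lev_wrist.png

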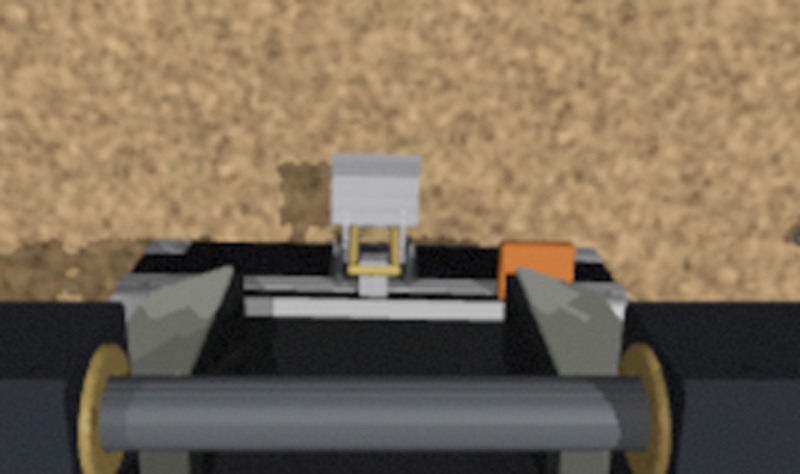

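The lever hangs out at (375,190). The loop's bar at (373,268) looks folded outward off the keeper at (373,288), which lifting the lid will confirm. Next is the tab.

```bash
cat >> h.py <<'E'
def tab(th,dz=10):  # TCP for lid angle th; tab centre 170 before, 10 above the hinge
    x=-170*np.cos(th)+10*np.sin(th); z=170*np.sin(th)+10*np.cos(th)
    return cw(78.5+x,70,52+z+dz)
E
python3 - <<'E'
from h import *
r.command_gripper(0.052)
r.move_pose(tab(0,60),Q); r.move_straight(tab(0),0.08); st()
r.command_gripper(0.02); st("grip")
for th in (0.05,0.1,0.2):
    r.move_straight(tab(th),0.05); o=st(th)
    if o["wrist_force"][2]<-15: break
save(r.snapshot("side"),"lid_side",(190,120,330,225))
E
```

```text
13.8 [0.4874 0.1125 0.0725] F [ 0.6  0.6 -0.5] g 0.052 0.0
grip 14.3 [0.4872 0.1123 0.0723] F [ 0.1 -3.2  3.6] g 0.0315 30.0
0.05 14.6 [0.4878 0.1122 0.0804] F [ 2.2 -4.3 -4.1] g 0.0313 30.0
0.1 14.9 [0.4884 0.1122 0.0875] F [  5.3  -3.6 -17. ] g 0.0315 30.0
```

View pics/lid_side.png

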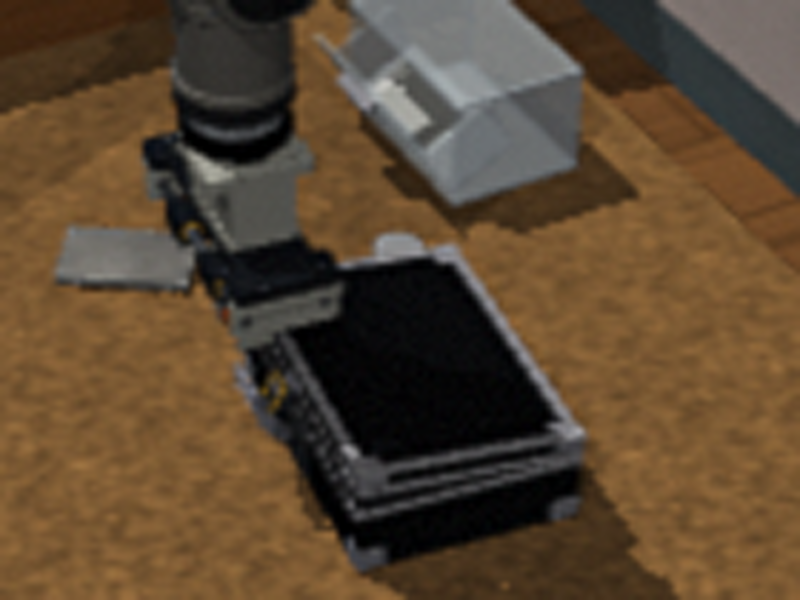

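Run:
```python
from h import *
r.move_straight(tab(0),0.05); st("low"); r.command_gripper(0.052); r.move_straight(tab(0,60),0.1); r.hold(.2)
r.move_straight(cw(-150,0,250),0.3)
a=cv2.imread("pics/lev_side.png"); s=r.snapshot("side")["pixels"][140:230,190:310,::-1]; w=r.snapshot("wrist")["pixels"][150:240,200:320,::-1]
f=lambda x:cv2.resize(x,(400,300),interpolation=cv2.INTER_CUBIC)
cv2.imwrite("pics/cmp.png",np.vstack([np.hstack([f(a),f(s)]),np.hstack([f(w),f(w)*0])]))
```

```text
low 15.5 [0.487  0.1124 0.0726] F [-2.7 -5.7  4.8] g 0.0316 30.0
```

View pics/cmp.png

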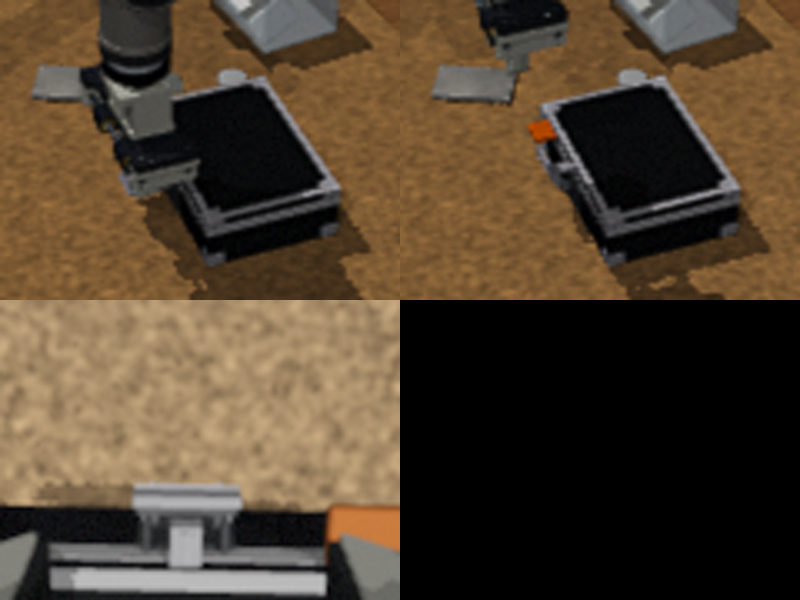

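```bash
cat >> h.py <<'E'
from scipy.spatial.transform import Rotation as Ro
def tilt(a,psi=PSI):  # tool z leaning a rad toward case +x
    ax=np.array([-np.sin(psi),np.cos(psi),0]); return (Ro.from_rotvec(-a*ax)*Ro.from_quat(down(psi))).as_quat()
E
python3 - <<'E'
from h import *
print(Ro.from_quat(tilt(.8)).as_matrix()[:,2])
for a,x,z in((.85,-110,190),(.7,-110,190),(.6,-110,200),(.5,-110,200)):
    p=cw(x,0,z); print(a,r.solve_ik(p,tilt(a)) is not None)
    try: r.move_pose(p,tilt(a)); break
    except r.PlanningError as e: print(e)
s=r.snapshot("wrist"); u=proj(s,[cw(-90,0,50)])[0]; print(u)
u0=int(np.clip(u[0]-90,0,332));v0=int(np.clip(u[1]-70,0,244)); save(s,"front",(u0,v0,u0+180,v0+135))
E
```

```text
[ 0.71368374 -0.07249335 -0.69670671]
0.85 False
the arm cannot take that pose within its joint ranges
0.7 False
the arm cannot take that pose within its joint ranges
0.6 False
the arm cannot take that pose within its joint ranges
0.5 True
[255.03978083 132.18757187]
```

View pics/front.png

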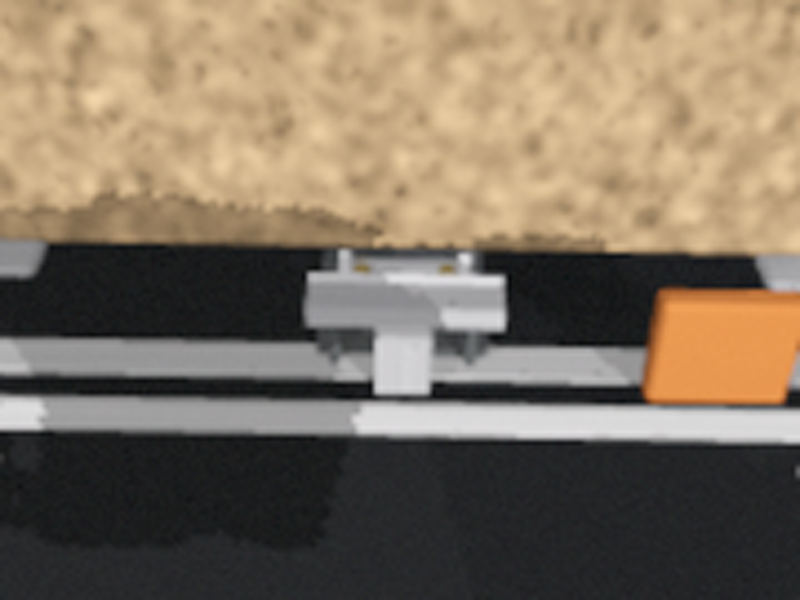

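The keeper (402,360) is clear, with no yellow bar on it. The loop has folded outward below the blade (yellow pins at (362,268) and (447,268)), so the hook looks off. I'll try the lid again.

Run:
```python
from h import *
r.move_pose(tab(0,100),Q); r.move_straight(tab(0,8),0.1); st()
r.command_gripper(0.02); st("grip")
for th in (0.05,0.1,0.2,.35,.5):
    r.move_straight(tab(th,8),0.08); o=st(th)
    if o["wrist_force"][2]<-12: break
save(r.snapshot("side"),"lid_side2",(190,120,330,225))
```

```text
20.2 [0.4875 0.1126 0.0706] F [-0.3  0.2  0.4] g 0.052 0.0
grip 20.7 [0.4872 0.1123 0.0703] F [-0.  -2.5  2.9] g 0.0317 30.0
0.05 20.9 [0.4878 0.1122 0.0785] F [ 0.7 -4.1 -2.9] g 0.0317 30.0
0.1 21.2 [0.4888 0.1121 0.0867] F [ 1.6 -5.4 -2. ] g 0.0316 30.0
0.2 21.6 [0.4921 0.1118 0.1032] F [ 1.  -5.4 -2.6] g 0.0316 30.0
0.35 22.0 [0.5001 0.1108 0.1272] F [-0.3 -4.7 -2.5] g 0.0312 30.0
0.5 22.5 [0.5116 0.1094 0.1497] F [-1.2 -6.7 -1.6] g 0.0316 30.0
```

View pics/lid_side2.png

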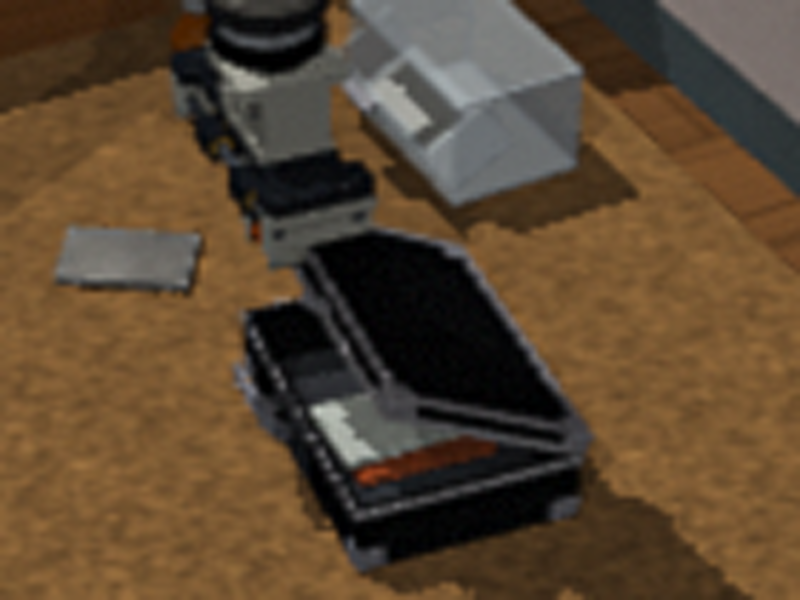

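The lid is swinging up, with the old samples visible inside. I'll open it fully and look in.

Run:
```python
from h import *
for th in np.arange(.65,1.86,.15): r.move_straight(tab(th,8),0.12)
st("open"); r.command_gripper(0.052); r.hold(.3)
p=r.observe()["position"]; r.move_straight(p+[0,0,.06],0.15)
st()
t=r.snapshot("top"); np.save("t1.npy",t,allow_pickle=True)
s=[]
for i,(x,y) in enumerate([(-60,40),(-60,-60)]):
    r.move_pose(cw(x,y,330),Q); w=r.snapshot("wrist"); np.save(f"in{i}.npy",w,allow_pickle=True); save(w,f"in{i}")
```

```text
open 25.8 [0.7142 0.0848 0.2228] F [  1.3 -16.6   8.7] g 0.0317 30.0
 27.3 [0.7122 0.0906 0.2797] F [-0.8 -1.2 -0.3] g 0.0523 0.0
```

View pics/in0.png

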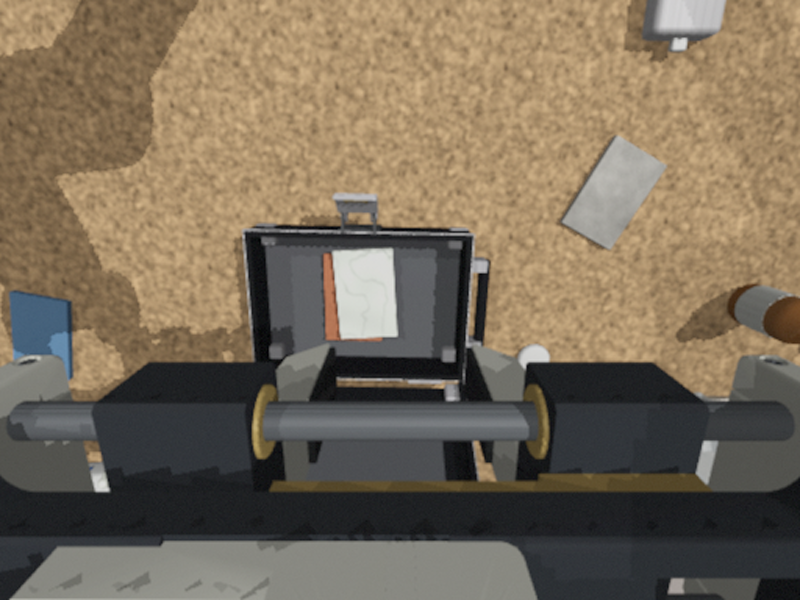

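The lid is open, with the white tile at (332,250)–(398,340), the red one peeking out at its left, and the lever out at (357,205). The concrete sample is at (613,190) and the blue one at (42,333). Now I measure.

```bash
cat >> h.py <<'E'
def w2c(p): c,s=np.cos(PSI),np.sin(PSI); d=(np.asarray(p)-C)*1000; return np.array([c*d[0]+s*d[1],-s*d[0]+c*d[1],d[2]]).round(1)
def rect(s,name,near,rad,z):  # centre, sides, direction of the long side (deg)
    a=blob(s,name,near,rad)[1]; P=np.array([onz(s,q,z) for q in cv2.boxPoints(a)]); e=np.diff(P[:3],axis=0); L=np.linalg.norm(e,axis=1); d=e[np.argmax(L)]
    return P.mean(0),np.sort(L),np.degrees(np.arctan2(d[1],d[0]))%180,a[0]
E
python3 - <<'E'
from h import *
import h
k=.64
w=[np.load(f"in{i}.npy",allow_pickle=True).item() for i in(0,1)]
for q in((245,232),(472,236)): print("rim",w2c(onz(w[0],np.array(q)*k,.052)),onz(w[0],np.array(q)*k,.052))
def white(s,near,rad):
    hsv=cv2.cvtColor(s["pixels"],cv2.COLOR_RGB2HSV); m=cv2.inRange(hsv,(0,0,150),(180,60,255)); z=m*0; cv2.circle(z,tuple(int(v) for v in near),rad,255,-1); m=cv2.morphologyEx(m&z,cv2.MORPH_OPEN,np.ones((3,3),np.uint8))
    c=max(cv2.findContours(m,2,1)[0],key=cv2.contourArea); return cv2.minAreaRect(c)
A=[]
for s in w:
    u=proj(s,[onz(w[0],np.array((365,295))*k,.022)])[0]; a=white(s,u,36); A.append(a)
    P=np.array([onz(s,q,.022) for q in cv2.boxPoints(a)]); print("white",w2c(P.mean(0)),[w2c(p)[:2].tolist() for p in P])
p,e=tri(w[0],A[0][0],w[1],A[1][0]); print(w2c(p),e)
t=np.load("t1.npy",allow_pickle=True).item()
print(rect(t,"blue",(556*k,270*k),30,.008),rect(t,"grey",(241*k,330*k),30,.008))
print(rect(w[0],"grey",(613*k,190*k),45,.008))
E
```

```text
rim [ -77.4 -109.6   52. ] [ 0.4828693  -0.06753791  0.052     ]
rim [-73.6 110.7  52. ] [0.50895375 0.15122244 0.052     ]
white [-5.7  2.2 22. ] [[-54.2, -31.2], [-57.8, 32.4], [42.5, 37.6], [46.7, -30.1]]
white [-5.1  2.5 22. ] [[-56.2, -30.6], [-56.1, 31.8], [46.1, 37.5], [46.0, -28.9]]
[-7.3  2.2 23.1] 0.0005767659727595497
(array([ 0.58174763, -0.34570463,  0.008     ]), array([0.06179857, 0.09590007]), np.float64(162.51005330449476), (363.396240234375, 177.6132049560547)) (array([0.48691017, 0.30559557, 0.008     ]), array([0.06386378, 0.09851597]), np.float64(146.47942456849165), (153.92306518554688, 210.6153564453125))
(array([0.48754351, 0.30604458, 0.008     ]), array([0.06472499, 0.10054491]), np.float64(145.8625551938852), (392.1356201171875, 123.5068130493164))
```

```bash
sed -i 's/C=np.array(\[0.571,0.0337,0.\]); PSI=np.radians(-5.8)/C=np.array([0.572,0.0337,0.]); PSI=np.radians(-6.1)/' h.py
cat >> h.py <<'E'
def pick(c,ang):
    psi=np.radians((ang-180+90)%180-90)   # tool y across the short side
    q=down(psi); p=np.array([c[0],c[1],0]); r.command_gripper(0.09)
    r.move_pose(p+[0,0,.12],q); r.move_straight(p+[0,0,.04],.2); r.move_straight(p+[0,0,.0205],.05); st("at")
    r.command_gripper(0.05); st("grip"); r.move_straight(p+[0,0,.12],.15); st("lifted")
def place(x,y,ztop):
    r.move_pose(cw(x,y,150),Q); st("above"); r.move_straight(cw(x,y,ztop+30),.15); r.move_straight(cw(x,y,ztop+22.5),.04); o=st("near")
    z=ztop+22.5
    while z>ztop+17.5:
        z-=.7; r.move_straight(cw(x,y,z),.03); o=r.observe()
        if o["wrist_force"][2]>3: break
    st("contact"); r.command_gripper(0.085); st("rel"); r.move_straight(cw(x,y,150),.15)
E
python3 - <<'E'
from h import *
s=r.snapshot("top"); c,L,a,_=rect(s,"grey",(153.9,210.6),30,.008); print(c,L,a)
if abs(c[0]-.487)<.003: pick((c+[.4875,.306,.008])/2,a);
E
```

```text
[0.48691017 0.30559557 0.008     ] [0.06386378 0.09851597] 146.47942456849165
at 32.1 [0.4871 0.3058 0.0203] F [ 0.1 -0.5 -0.2] g 0.0903 0.0
grip 32.6 [0.4873 0.3059 0.0206] F [-0.3  0.3  1. ] g 0.0635 30.0
lifted 33.5 [0.4866 0.3055 0.1191] F [-0.3  0.2 -1.2] g 0.0633 30.0
```

Run:
```python
from h import *
place(-4,2,22)
s=r.snapshot("top")
c,L,a,px=rect(s,"blue",(363.4,177.6),35,.008); print(c,L,a)
r.move_pose([c[0]-.06,c[1],.30],down(np.radians(a-180)))
for y in(0.03,-.03):
    r.move_pose([c[0]-.06,c[1]+y,.30],down(0)); w=r.snapshot("wrist"); u=proj(w,[c])[0]; print(u)
    try: print(rect(w,"blue",u,60,.008))
    except Exception as e: print(e)
    np.save(f"b{y}.npy",w,allow_pickle=True)
```

```text
above 34.5 [0.5678 0.0368 0.1493] F [ 1.2 -0.2 -1.2] g 0.0635 30.0
near 35.7 [0.5682 0.0361 0.0446] F [-0.8 -0.1 -1. ] g 0.0634 30.0
contact 36.7 [0.5684 0.0361 0.0426] F [-3.1 -0.1  6.9] g 0.0636 30.0
rel 37.3 [0.5682 0.0361 0.0416] F [-0.2 -0.1  0.9] g 0.0847 0.0
[ 0.58168592 -0.34590964  0.008     ] [0.06136926 0.09589986] 162.50870395213616
[236.92755224 194.48747863]
(array([ 0.58181706, -0.34546159,  0.008     ]), array([0.06123991, 0.09871229]), np.float64(161.8067563394029), (237.33946228027344, 193.70184326171875))
[275.09287864 195.29620884]
(array([ 0.58175962, -0.3457529 ,  0.008     ]), array([0.06164693, 0.09959416]), np.float64(162.05409186070395), (275.3500061035156, 194.4499969482422))
```

Run:
```python
from h import *
pick([.5818,-.3456],162.1)
if 0.058<r.observe()["grip_width"]<.07: place(-4,2,30)
r.move_pose(cw(-60,40,330),Q); w=r.snapshot("wrist"); np.save("st.npy",w,allow_pickle=True); save(w,"st",(140,110,400,305))
```

```text
at 42.8 [ 0.5817 -0.3455  0.0203] F [-0.5  0.6 -0.4] g 0.0898 0.0
grip 43.3 [ 0.5818 -0.3456  0.0206] F [0.  0.5 0.8] g 0.0633 30.0
lifted 44.1 [ 0.5813 -0.3452  0.1189] F [-0.3  0.1 -1.9] g 0.0634 30.0
above 45.6 [0.5687 0.0351 0.1499] F [-0.1 -0.5 -0.3] g 0.0501 0.0
near 46.6 [0.5682 0.0361 0.0526] F [0.2 0.5 1.2] g 0.0499 0.0
contact 48.1 [0.5684 0.0361 0.0491] F [-1.8 -0.6  7.1] g 0.05 3.5
rel 48.9 [0.5682 0.0361 0.0482] F [-1.2  0.1  1.2] g 0.0849 0.0
```

View pics/st.png

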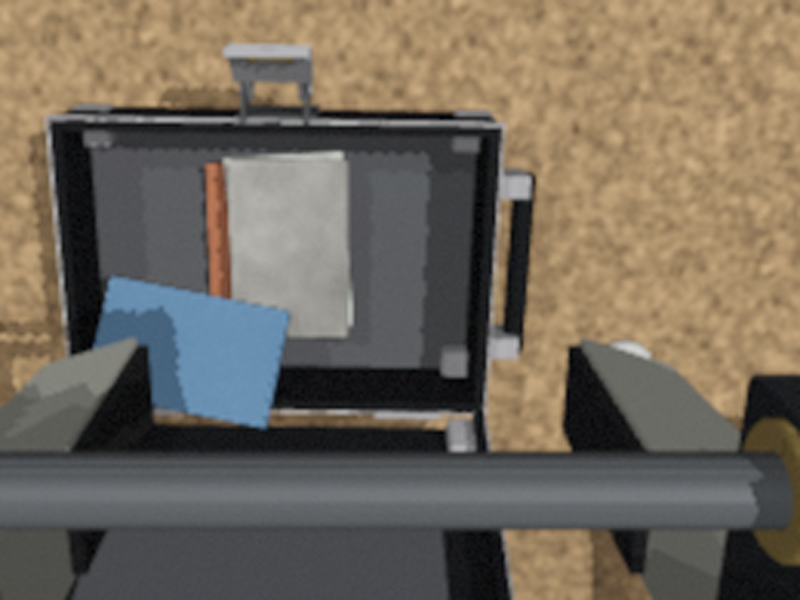

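The blue tile slipped on the way and fell into the case. It leans at the hinge/-y corner, around (195,350), and overlaps the rim. The concrete tile sits well on the stack. Next I triangulate the blue tile's corners.

```bash
cat > bl.py <<'E'
from h import *
def quad(s,c,rad=75):
    pts,_=blob(s,"blue",proj(s,[c])[0],rad); hull=cv2.convexHull(pts.astype(np.int32))
    for e in np.arange(1,12,.5):
        q=cv2.approxPolyDP(hull,e,True)
        if len(q)<=4: break
    return q[:,0].astype(float),cv2.contourArea(hull)
def order(s,q): return q
E
python3 - <<'E'
from bl import *
r.command_gripper(.092)
g=cw(40,-60,50)
S=[]
for dx,dy in((-20,50),(-20,-50),(20,0)):
    p=cw(40+dx-20,-60+dy,330)
    try: r.move_pose(p,Q)
    except r.PlanningError as e: print(e); continue
    w=r.snapshot("wrist"); q,a=quad(w,g); P=np.array([w2c(onz(w,x,.04)) for x in q]); q=q[np.argsort(np.arctan2(P[:,1]-P[:,1].mean(),P[:,0]-P[:,0].mean()))]
    print(len(q),a,q.round().tolist()); S.append((w,q)); 
from itertools import combinations
for i,j in combinations(range(len(S)),2):
    if len(S[i][1])==len(S[j][1])==4:
        for k in range(4):
            p,e=tri(S[i][0],S[i][1][k],S[j][0],S[j][1][k]); print(i,j,w2c(p),round(e,4))
save(S[-1][0],"blue3",(100,60,420,300))
np.save("blue3.npy",[x[0] for x in S],allow_pickle=True)
E
```

```text
4 2502.5 [[204.0, 164.0], [195.0, 202.0], [256.0, 213.0], [263.0, 175.0]]
4 2482.0 [[265.0, 164.0], [258.0, 202.0], [318.0, 213.0], [324.0, 175.0]]
4 2598.5 [[232.0, 139.0], [225.0, 178.0], [286.0, 189.0], [293.0, 151.0]]
0 1 [ 10.1 -94.5  29.3] 0.0
0 1 [  64.6 -106.1   60.3] 0.0001
0 1 [ 83.3 -10.3  60.1] 0.0001
0 1 [27.   1.1 35.7] 0.0001
0 2 [ 10.3 -94.9  27.8] 0.0002
0 2 [  63.6 -104.1   65.6] 0.0023
0 2 [ 82.5 -10.2  62.1] 0.0001
0 2 [27.4  1.4 35.4] 0.0008
1 2 [  9.9 -94.6  30.7] 0.0002
1 2 [  69.7 -105.9   45.5] 0.0003
1 2 [ 83.3 -10.1  59.8] 0.0004
1 2 [28.4  2.5 30.1] 0.0003
```

View pics/blue3.png

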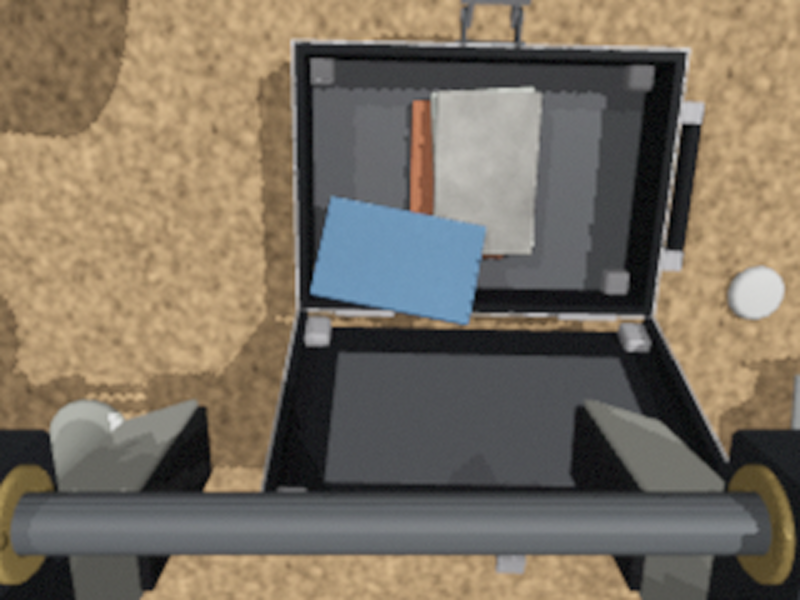

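Blue's top corners in the case frame are about A(10,-95,29), B(65,-105,60), D(83,-10,60) and E(27,1,34). Its sides come to about 64 × 97 mm, which is right. It leans on the back rim and on the concrete tile. The lid leaves no room to pinch it there, so I'll press closed fingertips on it with the tool tilted flush, then drag it off the rim onto the stack.

```bash
cat >> bl.py <<'E'
def tip(x,y,z,a): return cw(x-19*np.sin(a),y,z+19*np.cos(a))
def locate(show=True):
    """triangulated top corners of blue, case mm"""
    S=[]
    g=cw(20,-40,40); r.command_gripper(.092)
    for dy in(50,-50):
        r.move_pose(cw(-10,-40+dy,330),Q); w=r.snapshot("wrist"); q,a=quad(w,g,95)
        P=np.array([w2c(onz(w,x,.04)) for x in q]); S.append((w,q[np.argsort(np.arctan2(P[:,1]-P[:,1].mean(),P[:,0]-P[:,0].mean()))]))
    if len(S[0][1])!=4 or len(S[1][1])!=4: print("corners",len(S[0][1]),len(S[1][1])); return None
    K=np.array([w2c(tri(S[0][0],S[0][1][k],S[1][0],S[1][1][k])[0]) for k in range(4)])
    print(K.tolist(),"centre",K.mean(0).round(1),"sides",np.linalg.norm(np.diff(np.vstack([K,K[:1]]),axis=0),axis=1).round(0)); return K
def drag(p0,p1,z,a,F=(5,11),step=3,lift=True):
    """press closed tips at p0 (case mm) and drag to p1, holding vertical force in F"""
    p0,p1=np.array(p0,float),np.array(p1,float); q=tilt(a)
    r.move_pose(tip(*p0,z+60,a),q); r.move_straight(tip(*p0,z+6,a),.15,q)
    zz=z+6
    while zz>z-8:
        zz-=.7; r.move_straight(tip(*p0,zz,a),.03); f=r.observe()["wrist_force"][2]
        if f>F[0]: break
    st(f"press z={zz:.1f}"); n=int(np.ceil(np.linalg.norm(p1-p0)/step)); log=[]
    for i in range(1,n+1):
        p=p0+(p1-p0)*i/n; r.move_straight(tip(*p,zz,a),.05); f=r.observe()["wrist_force"][2]
        if f<F[0]: zz-=min(1.2,.3*(F[0]-f)+.2)
        if f>F[1]: zz+=min(1.5,.15*(f-F[1])+.3)
        log.append((round(zz,1),round(float(f),1)))
    print(log); st("end"); r.move_straight(tip(*p1,zz+80,a),.2)
E
python3 - <<'E'
from bl import *
r.command_gripper(0.0)
drag((40,-14),(10,-4),40,.45)
locate()
E
```

```text
Traceback (most recent call last):
  File "bl.py", line 23, in drag
    r.move_pose(tip(*p0,z+60,a),q); r.move_straight(tip(*p0,z+6,a),.15,q)
                                    ~~~~~~~~~~~~~~~^^^^^^^^^^^^^^^^^^^^^^
rig.PlanningError: the arm cannot follow that straight line within its joint ranges
```

Run:
```python
from bl import *
for a in(.4,.3,.2,.1):
    print(a,[r.solve_ik(tip(x,y,z,a),tilt(a)) is not None for x,y,z in((40,-14,46),(40,-14,36),(10,-4,34),(-15,20,36))])
print(r.observe()["qpos"].round(2))
```

```text
0.4 [True, True, False, False]
0.3 [True, True, True, True]
0.2 [True, True, True, True]
0.1 [True, True, True, True]
[-0.1   0.45  1.86 -0.01  0.37 -1.55]
```

Run:
```python
from bl import *
drag((40,-14),(10,-4),40,.3)
locate()
```

```text
press z=45.3 56.0 [0.6038 0.0164 0.0641] F [-5.8  2.   9.8] g 0.0002 5.6
[(np.float64(45.1), 5.0), (np.float64(44.2), 2.7), (np.float64(43.0), 0.8), (np.float64(41.8), -0.1), (np.float64(40.6), 0.2), (np.float64(39.4), -0.2), (np.float64(38.2), 0.0), (np.float64(37.0), -0.8), (np.float64(35.8), -0.3), (np.float64(34.6), -0.3), (np.float64(33.4), -1.0)]
end 58.8 [0.5757 0.0293 0.0526] F [-0.1  1.5 -1. ] g 0.0007 0.0
[[10.0, -94.9, 32.1], [66.8, -106.1, 55.7], [83.0, -10.3, 60.4], [27.2, 0.8, 37.1]] centre [ 46.8 -52.6  46.3] sides [63. 97. 61. 97.]
```

```bash
cat >> bl.py <<'E'
def drag2(p0,p1,z,a,slope,F=(10,20),step=1.5,up=80):
    """as drag, with the tool following the tile's slope (dz/dx) while stuck force is kept by feedback"""
    p0,p1=np.array(p0,float),np.array(p1,float); q=tilt(a)
    r.move_pose(tip(*p0,z+60,a),q); r.move_straight(tip(*p0,z+6,a),.15,q); zz=z+6
    while zz>z-8:
        zz-=.7; r.move_straight(tip(*p0,zz,a),.03); f=r.observe()["wrist_force"][2]
        if f>F[0]: break
    st(f"press z={zz:.1f}"); n=int(np.ceil(np.linalg.norm(p1-p0)/step)); log=[]
    for i in range(1,n+1):
        p=p0+(p1-p0)*i/n; zz+=slope*(p1-p0)[0]/n; r.move_straight(tip(*p,zz,a),.04); w=r.observe()["wrist_force"]; f=w[2]
        zz+=np.clip(-.15*(np.mean(F)-f),-1.5,1.5)
        log.append([round(float(zz),1),*w.round(0).astype(int).tolist()])
    print(log); st("end"); r.move_straight(tip(*p1,zz+up,a),.2)
E
python3 - <<'E'
from bl import *
r.command_gripper(0.0)
drag2((62,-32),(38,-26),54,.3,.45)
locate()
E
```

```text
press z=55.1 66.8 [ 0.6252 -0.0041  0.0751] F [-5.9  0.7 13.6] g 0.0006 7.7
[[54.1, -3, 0, 13], [53.4, -2, -2, 15], [52.7, 0, -2, 14], [52.0, 2, -2, 15], [51.4, 1, -2, 15], [51.0, 3, -2, 16], [50.4, 2, -2, 15], [49.8, 3, -1, 15], [49.2, 4, -2, 15], [47.0, 0, 0, 0], [44.9, 0, 0, 0], [42.8, 0, 0, 0], [40.6, 1, -1, 3], [38.5, 1, 0, 5], [37.2, 1, 2, 11], [36.5, 2, 0, 14], [35.8, 5, 0, 15]]
end 71.0 [0.6063 0.0039 0.0581] F [ 4.8  0.2 14.8] g 0.0003 7.3
[[5.4, -98.6, 14.9], [67.8, -92.0, 16.2], [69.9, -4.4, 40.9], [7.2, -5.5, 38.0]] centre [ 37.6 -50.1  27.5] sides [63. 91. 63. 96.]
```

It came off the rim. The tile now slopes along y with its -y end on the floor (top at 15 mm) and the other end over the stack (38 mm), square to the case. Next I press it over the stack and drag it across.

Run:
```python
from bl import *
r.command_gripper(0.0)
drag2((28,-17),(-14,-17),37,0.,0,step=3,up=30)
drag2((-14,-17),(-14,22),37,0.,0,step=3)
locate()
w=np.load("st.npy",allow_pickle=True)
```

```text
press z=36.7 79.6 [0.5981 0.0139 0.057 ] F [-2.5  1.6 12.4] g 0.0008 6.1
[[35.8, 1, 1, 9], [34.9, 5, 0, 9], [34.5, 8, 0, 12], [34.2, 8, 0, 13], [34.2, 8, -2, 15], [34.2, 7, -3, 15], [34.3, 8, -2, 16], [34.3, 8, -3, 15], [34.2, 8, -2, 14], [34.2, 8, -2, 15], [34.3, 8, -2, 16], [34.5, 8, -2, 16], [34.6, 7, -2, 15], [34.6, 6, -3, 15]]
end 83.1 [0.5614 0.017  0.057 ] F [ 6.5 -2.6 15.3] g 0.0005 7.5
press z=38.8 85.7 [0.5565 0.0189 0.0587] F [-2.9  4.4 10.2] g 0.0001 4.9
[[37.3, 0, 2, 3], [36.5, -2, -5, 10], [36.1, -3, -7, 12], [36.0, -2, -8, 15], [36.0, 0, -8, 15], [35.8, 1, -8, 14], [35.8, -1, -7, 15], [35.8, 0, -8, 15], [35.7, -1, -7, 14], [35.3, 1, -3, 13], [33.8, 1, 0, 1], [32.3, 0, 1, 1], [30.8, 0, -1, 0]]
end 88.9 [0.5602 0.0573 0.051 ] F [ 0.3 -0.7  0.4] g 0.0002 0.0
[[-28.2, -91.4, 6.1], [32.5, -91.6, 15.4], [33.4, 1.0, 46.4], [-27.4, 1.3, 42.9]] centre [  2.6 -45.2  27.7] sides [ 61.  98.  61. 100.]
```

Run:
```python
from bl import *
r.command_gripper(0.0)
drag2((3,-19),(-14,-19),38,0.,0,step=3,up=80)
K=locate()
# stack below: concrete outline seen from the last pose is checked later
```

```text
press z=36.3 97.9 [0.573  0.0146 0.057 ] F [-4.8  2.3 15.1] g 0.0003 7.6
[[35.6, 1, 1, 11], [34.9, 5, 1, 10], [34.4, 7, 0, 12], [34.2, 8, -1, 14], [34.4, 8, 0, 16], [34.4, 7, -1, 15]]
end 99.4 [0.5615 0.0153 0.057 ] F [ 6.6 -0.9 15. ] g 0.0005 7.5
[[-39.4, -95.0, 10.4], [22.8, -95.3, 12.1], [21.3, -0.8, 42.4], [-39.9, -1.8, 45.6]] centre [ -8.8 -48.2  27.6] sides [ 62.  99.  61. 100.]
```

```bash
cat > gp.py <<'E'
from bl import *
cx=np.array([np.cos(PSI),np.sin(PSI),0])
def qx(a,s=1): return (Ro.from_rotvec(a*cx)*Ro.from_quat(down(PSI+s*np.pi/2))).as_quat()
E
python3 - <<'E'
from gp import *
q=qx(.2); print(Ro.from_quat(q).as_matrix()[:,1:].round(2).tolist())
r.command_gripper(.076); 
for s in(1,-1):
    q=qx(.2,s)
    try: r.move_pose(cw(-40,-48.8,200),q); break
    except r.PlanningError as e: print(s,e)
r.move_straight(cw(-11,-48.8-8,82),.2); st()
z=82
for z,y in((60,-52.4),(50,-50.4),(45,-49.4),(42.5,-48.9)):
    r.move_straight(cw(-11,y,z),.06); o=st(z)
    if abs(o["wrist_force"]).max()>8: break
else:
    r.command_gripper(.05); st("grip")
    r.move_straight(cw(-14,-48.8,110),.1); st("up"); r.move_straight(cw(-70,-20,200),.25); st("up")
E
```

```text
[[-0.99, 0.02], [0.11, 0.2], [0.0, -0.98]]
 107.9 [ 0.5554 -0.0217  0.0828] F [0.  0.4 0.6] g 0.0765 0.0
60 108.4 [ 0.5554 -0.0171  0.0598] F [ 0.  -0.2 -0.7] g 0.076 0.0
50 108.7 [ 0.5554 -0.0151  0.0495] F [-0.1  0.1  0. ] g 0.0762 0.0
45 109.0 [ 0.5556 -0.0141  0.0447] F [-0.2 -0.4 -1. ] g 0.0761 0.0
42.5 109.2 [ 0.5558 -0.0137  0.0424] F [ 1.1 -0.7 -0.2] g 0.0761 0.0
grip 109.6 [ 0.556  -0.0138  0.0426] F [-0.2 -0.4  0.2] g 0.0634 30.0
up 110.4 [ 0.5525 -0.0133  0.1096] F [-0.4  0.1 -1.3] g 0.0637 30.0
up 111.0 [0.5003 0.0211 0.1992] F [-0.1  0.6 -1.2] g 0.0636 30.0
```

Run:
```python
from gp import *
q=(Ro.from_rotvec([0,0,-np.pi/2])*Ro.from_quat(qx(-.135,1))).as_quat()
r.move_pose(cw(-70,2,200),q); st(); r.move_straight(cw(-4,2,120),.2); r.move_straight(cw(-4,2,60),.12); o=st("near")
if o["grip_width"]>.06:
    z=58
    while z>46:
        z-=.7; r.move_straight(cw(-4,2,z),.03)
        if r.observe()["wrist_force"][2]>4: break
    st(f"contact {z:.1f}"); r.command_gripper(.086); r.move_straight(cw(-4,2,140),.15)
    K=locate()
```

```text
114.7 [0.5026 0.0431 0.2   ] F [ 0.8  0.2 -0.6] g 0.0637 30.0
near 116.0 [0.5687 0.0361 0.061 ] F [ 0.1  0.4 -1.2] g 0.0636 30.0
contact 48.2 119.5 [0.5684 0.0361 0.0486] F [-0.4 -0.9  5.3] g 0.0635 30.0
[[-57.2, -28.2, 34.0], [42.8, -27.5, 33.5], [39.3, 33.2, 39.9], [-56.7, 34.0, 27.2]] centre [-8.   2.9 33.6] sides [100.  61.  97.  63.]
```

Run:
```python
from gp import *
r.command_gripper(.092); r.move_pose(cw(-8,-3,120),Q); r.move_straight(cw(-8,-3,60),.15)
for z in(50,42,35,30,27):
    r.move_straight(cw(-8,-3,z),.06); o=r.observe()
    if o["wrist_force"][2]>6: break
st(z)
for i in range(2):
    r.command_gripper(.05); st("sq"); r.command_gripper(.07)
r.command_gripper(.05); st("sq"); o=r.observe(); y=w2c(o["position"])[1]; print(w2c(o["position"]))
x=-8; log=[]
while x<36:
    x+=2; r.move_straight(cw(x,y,z),.05); f=r.observe()["wrist_force"]; log.append(int(round(f[0])))
    if abs(f[0])>32: break
print(x,log); st()
```

```text
27 125.7 [0.5637 0.0316 0.0269] F [-0.4  0.2  0.6] g 0.0918 0.0
sq 126.2 [0.5638 0.0313 0.0271] F [-0.3 -2.6  1.1] g 0.0642 29.7
sq 126.9 [0.5637 0.0316 0.027 ] F [ 0.4 -0.6 -0.1] g 0.0637 29.8
sq 127.5 [0.5637 0.0316 0.027 ] F [-0.   0.5  0.3] g 0.0639 29.8
[-8. -3. 27.]
32 [-5, -4, -4, -4, -3, -3, -3, -3, -3, -3, -3, -8, -13, -14, -14, -20, -25, -29, -32, -34]
 132.5 [0.5935 0.0284 0.0258] F [-34.2   2.   23.9] g 0.0641 30.1
```

Run:
```python
from gp import *
z=27; y=-3
r.move_straight(cw(20,y,z),.05); r.command_gripper(.07); r.command_gripper(.05); st("sq"); r.command_gripper(.088); st()
r.move_straight(cw(20,y,100),.2); r.command_gripper(0.)
r.move_straight(cw(-52,y,100),.3); r.move_straight(cw(-52,y,35),.2); r.move_straight(cw(-52,y,28),.05); st("front")
for k in range(2):
    x=-52 if k==0 else -44; log=[]
    while x<-26:
        x+=1.5; r.move_straight(cw(x,y,28),.06); f=r.observe()["wrist_force"][0]; log.append(int(round(f)))
        if f<-26: break
    print(x,log); r.move_straight(cw(-46,y,28),.08)
st()
r.move_straight(cw(-52,y,110),.2)
# side squeeze once more
r.command_gripper(.088); r.move_straight(cw(22,y,110),.3); r.move_straight(cw(22,y,40),.2); r.move_straight(cw(22,y,27),.06)
r.command_gripper(.05); st("sq"); r.command_gripper(.085); r.move_straight(cw(22,y,120),.2)
r.move_pose(cw(-80,0,330),Q); w=r.snapshot("wrist"); np.save("fin.npy",w,allow_pickle=True); u=proj(w,[cw(20,0,30)])[0]; print(u)
u0,v0=int(u[0]-100),int(u[1]-85); u0=max(u0,0);v0=max(v0,0); save(w,"fin",(u0,v0,u0+200,v0+150))
```

```text
sq 133.6 [0.5918 0.0286 0.0271] F [ 0.7 -0.5  0.4] g 0.0644 29.9
 134.2 [0.5915 0.0286 0.027 ] F [-0.4  0.6 -0.8] g 0.0877 0.0
front 137.3 [0.5204 0.0362 0.0285] F [0.  0.4 0.4] g 0.0002 0.0
-31.0 [0, 0, 0, 0, -1, 1, 0, -3, -6, -10, -14, -18, -22, -27]
-30.5 [0, -2, -3, -8, -12, -16, -20, -23, -28]
 143.7 [0.5269 0.0355 0.0283] F [-0.5 -0.8  0.2] g 0.0005 0.0
sq 147.4 [0.5936 0.0284 0.0271] F [-0.9  0.2  0.5] g 0.0638 29.9
[255.70443    216.57187698]
```

View pics/fin.png

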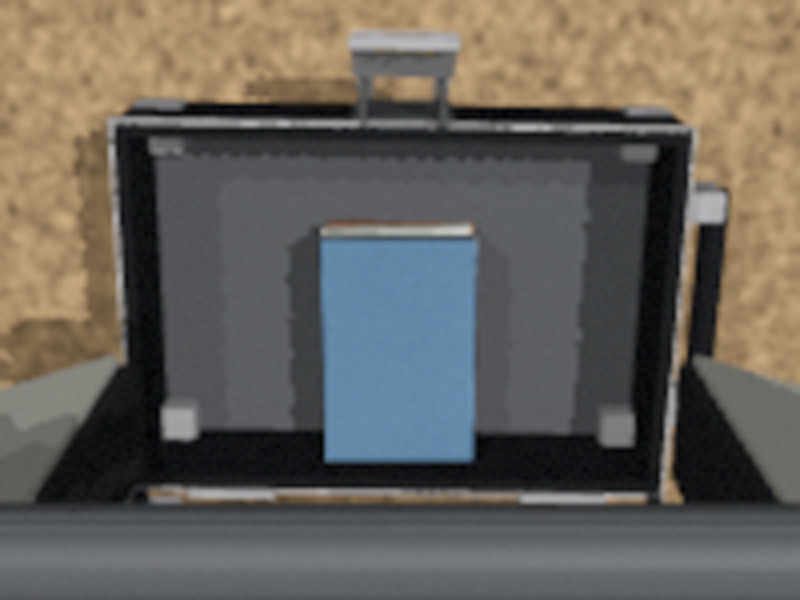

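The four tiles look neat, with blue at (322–475, 238–462) and thin white and red strips in front at rows 222–238. I'll check by numbers whether those strips are just the front face in perspective.

Run:
```python
from h import *
w=np.load("fin.npy",allow_pickle=True).item()
u=proj(w,[cw(20,0,30)])[0]; u0,v0=max(int(u[0]-100),0),max(int(u[1]-85),0)
c=(u0+398//4, v0+238/4); P=onz(w,(u0+398/4,v0+238/4),.038); B=onz(w,(u0+398/4,v0+462/4),.038); print("blue front/back",w2c(P),w2c(B))
x,y=w2c(P)[:2]
for z in(38,30,22,14,6): print(z,proj(w,[cw(x,y,z)])[0].round(1))
for v in range(int(v0+54),int(v0+63)): print(v,w["pixels"][v,u0+90].tolist(),w["pixels"][v,u0+110].tolist())
```

```text
blue front/back [-28.9  -1.9  38. ] [72.5 -2.1 38. ]
38 [254.5 190.5]
30 [254.6 189.1]
22 [254.6 187.8]
14 [254.6 186.5]
6 [254.6 185.3]
185 [91, 88, 90] [95, 95, 99]
186 [104, 77, 68] [112, 98, 91]
187 [127, 117, 109] [145, 139, 131]
188 [154, 155, 151] [187, 191, 184]
189 [137, 139, 136] [168, 172, 167]
190 [81, 92, 102] [78, 90, 101]
191 [88, 122, 152] [89, 122, 153]
192 [101, 140, 172] [101, 139, 172]
193 [99, 136, 168] [98, 135, 168]
```

The face edges match a flush vertical stack against the back wall. Now I shut the lid.

Run:
```python
from h import *
r.command_gripper(.052); r.move_pose(tab(1.5,110),Q); r.move_straight(tab(1.9,60),.2); r.move_straight(tab(1.9,9),.08); st("at")
r.command_gripper(.02); o=st("grip")
if .028<o["grip_width"]<.036:
    for th in np.arange(1.75,.1,-.15): r.move_straight(tab(th,9),.12); o=r.observe(); print(round(th,2),o["wrist_force"].round(0).tolist(),round(o["grip_width"],3))
    for th in(.12,.06,.02,0): r.move_straight(tab(th,9),.05); st(th)
```

```text
at 152.5 [0.7217 0.0882 0.2192] F [ 0.  -0.9 -0.4] g 0.0516 0.0
grip 152.9 [0.7213 0.0837 0.2188] F [ -2.7 -12.8   1.6] g 0.0316 30.0
1.75 [-1.0, -11.0, 1.0] 0.031
1.6 [-0.0, -11.0, 2.0] 0.031
1.45 [-0.0, -11.0, 4.0] 0.032
1.3 [-2.0, -11.0, 6.0] 0.031
1.15 [-5.0, -10.0, 10.0] 0.032
1.0 [-7.0, -9.0, 12.0] 0.031
0.85 [-11.0, -8.0, 12.0] 0.032
0.7 [-11.0, -7.0, 10.0] 0.031
0.55 [-11.0, -5.0, 6.0] 0.031
0.4 [-9.0, -4.0, 4.0] 0.032
0.25 [-9.0, -3.0, 2.0] 0.032
0.12 157.6 [0.4878 0.1123 0.0904] F [-8.5 -2.8  0.2] g 0.0315 30.0
0.06 157.9 [0.4862 0.1125 0.0802] F [-9.1 -2.8  0.9] g 0.032 30.0
0.02 158.2 [0.4854 0.1125 0.0734] F [-9.6 -2.3 -0.5] g 0.0312 30.0
0 158.5 [0.4852 0.1126 0.07  ] F [-9.  -2.7  0. ] g 0.0314 30.0
```

Run:
```python
from h import *
r.move_straight(tab(-.02,9),.05); st("press"); r.command_gripper(.052); st(); p=r.observe()["position"]; r.move_straight(p+[0,0,.07],.1)
s=[]
for y in(70,-20):
    r.move_pose(cw(-120,y,350),Q); w=r.snapshot("wrist"); u=proj(w,[cw(-91,70,62)])[0]; s.append((w,blob(w,"orange",u,22)[1][0]))
p,e=tri(s[0][0],s[0][1],s[1][0],s[1][1]); print("tab",w2c(p),e)
w=s[1][0]; a=proj(w,[cw(-78,0,66)])[0]; hsv=cv2.cvtColor(w["pixels"],cv2.COLOR_RGB2HSV); u,v=a.astype(int)
m=cv2.inRange(hsv[v-40:v+15,u-20:u+20],(18,110,90),(32,255,255)); ys,xs=np.nonzero(m); print("keeper px",a,"yellow",len(ys),(np.median(xs)+u-20,np.median(ys)+v-40) if len(ys) else None)
save(w,"end",(100,60,400,285))
t=r.snapshot("top"); b=np.load("t1.npy",allow_pickle=True).item()
d=cv2.absdiff(t["pixels"],b["pixels"]).max(2); _,m=cv2.threshold(cv2.GaussianBlur(d,(5,5),0),25,255,0)
for c in cv2.findContours(m,0,2)[0]:
    if cv2.contourArea(c)>15: x,y,ww,hh=cv2.boundingRect(c); print((x,y,ww,hh),onz(t,(x+ww/2,y+hh/2),0)[:2].round(2))
st()
```

```text
press 158.7 [0.4849 0.1126 0.0666] F [-9.  -2.4  0.9] g 0.0311 30.0
 159.3 [0.4885 0.1131 0.0677] F [ 0.2  0.7 -0.4] g 0.0519 0.0
tab [-89.3  69.5  57.5] 0.0003754348702945269
keeper px [268.55299384 186.36988965] yellow 0 None
(308, 366, 20, 5) [ 0.   -0.19]
(137, 192, 35, 38) [0.49 0.31]
(289, 157, 31, 29) [ 0.6  -0.16]
(108, 53, 296, 331) [ 0.46 -0.01]
 161.6 [0.4506 0.0271 0.349 ] F [ 0.1 -0.6  0.3] g 0.0519 0.0
```

Run:
```python
from rig import r
print(r.job_done())
```

```text
the job is handed in; nothing more can be done
None
```

The job is handed in: the two loose samples present (blue and concrete) are on the old two in one tapped-flush stack, the lid is shut and the latch is undone; blue slipped from the grip once and fell into the case but was recovered, and the final shut lid was checked by measurement rather than by viewing a picture.

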